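# Uncover the sweetener pot and press its push top

### The job

The small sweetener pot on the walnut board has a drinking glass turned upside down over it. Lift that glass off and, without dropping it, stand it mouth down on the round cork coaster with its whole rim on the coaster and let go; then push the pot's dispenser top all the way down and let it spring back up. Leave the pot standing upright where it is.

Things in the scene. Friction and masses are not known exactly. Their poses are not given: they have to be found in the camera images.
- glass: Straight clear tumbler, 62 mm outer diameter, 88 mm tall, wall 3 mm, closed end 6 mm thick, about 150 g, mouth down over the pot, rim on the board. Not the nested pair of tapered cups standing mouth up. Origin: centre of the mouth in the rim plane (its lowest point as it stands); z axis towards the closed end, up now and when placed. Close neighbours are up to 135 mm tall.
- sweetener_pot: Small loose white plastic pot under the glass, 38 mm diameter, shoulder 52 mm high, about 80 g; on its middle a black round push top, 24 mm diameter, upper face 66 mm above the pot's underside when not pressed. Gap to the glass 5 to 9 mm all round: lift the glass straight up at least 70 mm before going sideways. Origin: centre of its underside, on the board; z axis up.
- push_top (a joint): Travel of the pot's sprung push top, in m: 0 is up (at rest), 0.006 is fully down. It moves straight down, needs about 2 N to start and 5 N to be fully down, and springs back by itself when released.
- coaster: Round flat cork coaster fixed on the walnut board, 110 mm diameter, 8 mm thick, with nothing on it. Origin: centre of its underside, on the board's top, which lies level at 60 mm above the work surface; z axis up.
There are look-alikes about, which are no part of the job. What is shaped like the glass but green or pink is not meant.

How it is judged:
By the outcome, as a careful person would: the job done as asked, in the order asked, and still so for the second after the job is handed in, with the robot touching nothing.
It also fails if it takes over 58 s, if anything falls off the work surface, if the arm or the gripper's body presses on something with over 40 N, if the wrist force passes 120 N, or if a joint passes its speed limit or range.

### The arm

A 6-joint arm with a two-finger parallel gripper is mounted at the origin on the work surface. World frame = base frame: x ahead of the robot, y to its left, z up, the work surface at z = 0. Lengths are in m, angles in rad, forces in N, time in s.
With the tool pointing down it reaches from about 0.35 to 0.975 m from the base axis. Payload 4.9 kg.
Tool frame: the origin (TCP) lies on the centre line of the jaws, within the pads' length; the fingertips stand 14 mm ahead of it and the grasp point (between the pads) lies 5 mm behind it (manip.nose_length is the distance from the TCP to the fingertips, in m); z points along the fingers, y is the line along which they close (so a half turn about z gives the same grasp; the last joint's range is limited). The gripper opens to 85 mm and grips with 20 to 120 N. Pads are 22 mm wide; open, the fingers measure 114 mm over their backs; the gripper's body (76 mm by 85 mm) begins 54 mm behind the grasp point. The pads swing forward as they close: fully open they stand 13 mm farther back than shut.
Start: joints at [1.117, 0.053, 1.613, -0, 1.476, -0.119], TCP at [0.205, 0.59, 0.245] pointing down, gripper open.
Joint ranges: [-3.01, 3.01], [-1.01, 2.22], [0.06, 2.58], [-1.02, 4.17], [0.09, 2.62], [-3.14, 3.14]. Speed limits (rad/s): [2.57, 2.57, 3.14, 3.14, 3.14, 3.14].

### API

Orientations are given as a unit quaternion [w, x, y, z].
In Python, from plant import manip, imaging gives the robot as it stands.
- The arm moves only by the tool play_rows, never from a script. Its argument "commands" is a list of rows, each a list of 6 numbers: the shift along the tool's x, y, z in mm, then the turn, a rotation vector about the tool's x, y, z in degrees. A call has 1 to 5 rows; each row shifts and turns the commanded pose from where the row before left it, along the tool's axes as they then stand; what a row does not reach is not made up. A row lasts 1/12 s, in which the tool goes at most 41.7 mm and 7.16 degrees, less where a joint would pass 70% of its speed; a pose out of reach is approached as far as the arm can. A call is refused whole if a number of a shift passes 41.7 or a number of a turn 7.16, either way. A call with a gripper value outside its range is refused whole. "hand" is the finger opening in mm, from 0 to 85.4, set as the call begins (left out, the last holds). The fingers move at their own pace and stop on an object; the grip force is fixed at half the most. Time passes only in rows, so rows that do not move let the fingers close. It gives the time, the measured TCP pose, the force, the opening and the grip force at its end, in the units of the state.
- manip.state(): the state, without advancing time (a new reading comes with each control period).
- imaging.grab_frame(name): name is "side" or "top"; returns a dict with "image" (420x560x3 uint8, red, green, blue), "fx", "fy", "cx", "cy" (pixels), "k1" (the pictures are not rectified: a ray, as slopes to the right and down, at radius r is drawn at 1 + k1 r^2 times it, then the intrinsics apply), "R" (3x3) and "t" (3): a world point X has camera coordinates R X + t. Camera axes: x right, y down, z forward; pixel columns grow to the right and rows downward; lengths in m; the calibration is good to about 2 mm. A picture is of the moment at which its call begins. There is no depth.
- manip.job_done(): hands the job in; it is judged then, once.
The state is a dict: "time": time; "joint_pos": joint angles; "joint_vel": joint speeds; "joint_efforts": joint torques, N m; "tool_pos": TCP position; "tool_rot": TCP orientation; "contact_force": force on the tool from outside, world axes, zero at the start; "ft_torque": the same for the moment, N m; "gripper_width": opening from 0.0 (shut) to 1.0 (fully open); "grasp_force": force on a finger pad.
Only numpy, scipy, OpenCV 4.12 (cv2) and the standard library are available. Lean on these libraries where they do the work, as an engineer would, in place of code of your own. Each camera call takes 0.05 s, during which the arm holds its last target. There are 200 camera calls.

## Working session

There is one attempt and no reset: what is moved stays moved. The work goes in short steps, Python scripts to look and compute and a tool call to move; the robot and the scene stay as the last step left them, time stands still between calls to the robot, and variables do not carry over. Pictures are saved under pics/ and viewed, at most 10 in all, crops included, and the job is handed in when it is done.

Besides the shell and the picture viewer there is one more tool, called as name(argument=value, ...), one argument or row to a line, values as JSON. play_rows: Moves the arm, as the interface text tells. Its arguments: {"type":"object","properties":{"commands":{"type":"array","items":{"type":"array","items":{"type":"number"}}},"hand":{"type":"number"}},"required":["commands"]}

```bash
mkdir -p pics; cat > h.py <<'E'
import numpy as np, cv2
from plant import manip, imaging
def K(f): return np.array([[f["fx"],0,f["cx"]],[0,f["fy"],f["cy"]],[0,0,1.]]), np.array([f["k1"],0,0,0,0.])
def ray(f,u,v):
    k,d=K(f); p=cv2.undistortPoints(np.array([[[u,v]]],float),k,d)[0,0]
    R=np.array(f["R"]);t=np.array(f["t"]); return -R.T@t, R.T@np.array([p[0],p[1],1.])
def onz(f,u,v,z):
    c,d=ray(f,u,v); return c+d*(z-c[2])/d[2]
def tri(f,p,g,q):
    a,d=ray(f,*p); b,e=ray(g,*q); s=np.linalg.lstsq(np.c_[d,-e],b-a,rcond=None)[0]
    return (a+d*s[0]+b+e*s[1])/2, np.linalg.norm(a+d*s[0]-b-e*s[1])
def proj(f,X):
    k,d=K(f); return cv2.projectPoints(np.array(X,float).reshape(-1,1,3),cv2.Rodrigues(np.array(f["R"]))[0],np.array(f["t"],float),k,d)[0].reshape(-1,2)
def save(f,n): cv2.imwrite("pics/"+n,f["image"][:,:,::-1])
E
python3 - <<'E'
from h import *
for n in("side","top"):
    f=imaging.grab_frame(n); save(f,n+"0.png"); np.save(n+"0.npy",f,allow_pickle=True)
    print(n,-np.array(f["R"]).T@f["t"],f["R"],f["fx"],f["k1"])
print(manip.state())
E
```

```text
side [0.79625344 0.86085632 0.88666237] [[-0.96913756  0.24651213  0.00203972]
 [ 0.15988223  0.63481576 -0.75594089]
 [-0.18764344 -0.73228459 -0.6546367 ]] 539.0415412923288 0.012198502491956083
top [ 0.43347213 -0.0217047   1.14736269] [[-0.02773946 -0.99939899 -0.02078877]
 [-0.99249186  0.03001417 -0.11857088]
 [ 0.11912358  0.01734359 -0.99272794]] 487.3973412872801 -0.06709919230216883
{'time': 0.1, 'joint_pos': array([ 1.11701956e+00,  5.33144262e-02,  1.61411381e+00,  4.38908493e-05,
        1.47599428e+00, -1.19012850e-01]), 'joint_vel': array([ 0.00010671, -0.00185512, -0.00072738, -0.000609  ,  0.00031139,
       -0.00094487]), 'joint_efforts': array([ 5.27819111e-05, -3.94901097e+01, -3.71362996e+01, -8.65283550e-05,
        3.97232405e-03,  3.66617269e-05]), 'tool_pos': array([0.2051094 , 0.58983853, 0.24419692]), 'tool_rot': array([-2.79419409e-04,  1.66603467e-01,  9.86023553e-01, -8.71493848e-04]), 'contact_force': array([-0.11518692,  0.32382571, -0.44841482]), 'ft_torque': array([ 0.0178171 , -0.0313078 ,  0.03402018]), 'grasp_force': 0.0, 'gripper_width': 1.0012418490679318}
```

View pics/side0.png

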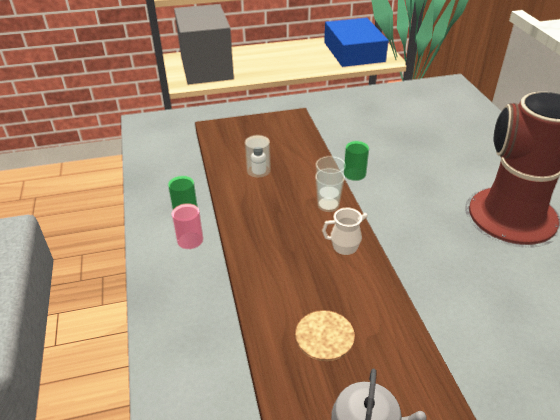

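View pics/top0.png

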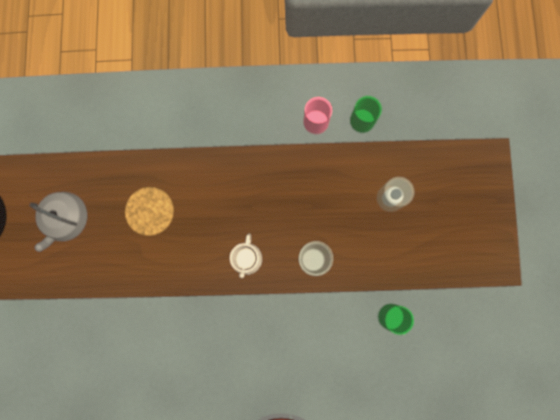

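The side view shows a clear tumbler with the white, black-topped pot inside at (258,157), which is (396,194) in the top view. The cork coaster is at (325,334) in side and (149,211) in top.

Things that could be mistaken for the glass:
- nested tapered cups: side (329,185), top (316,258)
- green tumblers: side (183,195) and (356,161), top (366,114) and (396,319)
- pink tumbler: side (188,227), top (318,115)

I choose the tumbler with the pot inside and check it in a close crop.

```bash
python3 - <<'E'
from h import *
S=np.load("side0.npy",allow_pickle=True).item();T=np.load("top0.npy",allow_pickle=True).item()
a=cv2.resize(S["image"][125:185,228:288],None,fx=6.6,fy=6.6,interpolation=2)
b=cv2.resize(T["image"][163:223,366:426],None,fx=6.6,fy=6.6,interpolation=2)
cv2.imwrite("pics/crop.png",np.hstack([a,b])[:,:,::-1])
def cork(f,box):
    x0,y0,x1,y1=box; h=cv2.cvtColor(f["image"],cv2.COLOR_RGB2HSV); m=cv2.inRange(h,(12,80,150),(30,255,255)); k=np.zeros_like(m);k[y0:y1,x0:x1]=m[y0:y1,x0:x1]
    c=max(cv2.findContours(k,0,1)[0],key=cv2.contourArea); return cv2.fitEllipse(cv2.convexHull(c))
eS=cork(S,(280,300,370,370));eT=cork(T,(110,170,190,250));print(eS,eT)
print("tri",tri(S,eS[0],T,eT[0]),onz(S,*eS[0],.068),onz(T,*eT[0],.068))
for n,p,q in(("pot top",(258,152),(395,194)),("glass top",(258,143),(399,191)),("cups",(330,166),(316,258)),("jug",(348,218),(246,258)),("green1",(183,183),(366,110)),("green2",(357,149),(396,319)),("pink",(187,212),(318,112))): print(n,tri(S,p,T,q))
E
```

```text
((324.2355041503906, 334.62603759765625), (50.30265808105469, 60.01478576660156), 95.12059783935547) ((148.90982055664062, 210.83251953125), (47.861106872558594, 49.41282272338867), 49.55343246459961)
tri (array([0.58386107, 0.28296514, 0.06594174]), np.float64(0.0008915384235078815)) [0.58480342 0.2842411  0.068     ] [0.58316077 0.28254842 0.068     ]
pot top (array([ 0.59624594, -0.26015777,  0.11768666]), np.float64(0.0004392001122229449))
glass top (array([ 0.59652682, -0.26219471,  0.14382524]), np.float64(0.0039050664553675787))
cups (array([ 0.46380931, -0.08286959,  0.17417399]), np.float64(0.0006105207355886901))
jug (array([0.46802742, 0.05969179, 0.13963697]), np.float64(0.0014864695237316729))
green1 (array([ 0.79277443, -0.21261654,  0.09129629]), np.float64(0.0011851271224142227))
green2 (array([ 0.33076084, -0.25498711,  0.08672202]), np.float64(0.0003300064366183417))
pink (array([ 0.79381815, -0.10537737,  0.08737729]), np.float64(0.0009128096390096609))
```

View pics/crop.png

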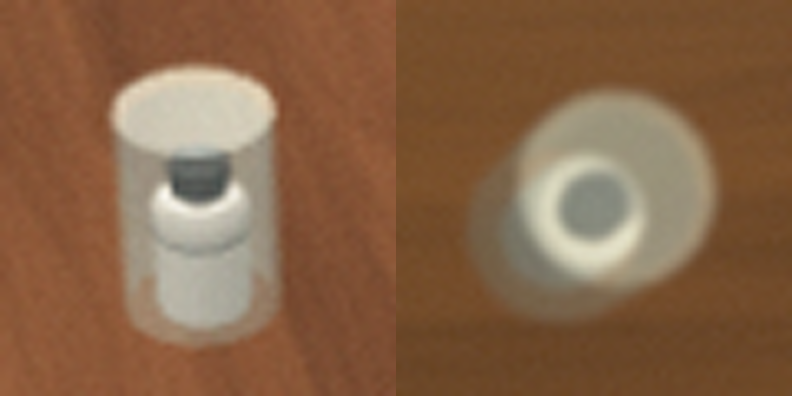

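The crop confirms the choice: a clear mouth-down tumbler with the white, black-topped pot inside. Its closed-end centre is at about side (256.9,141.5) and top (399.1,191.1). The push-top face is at about side (257.5,148.5) and top (395.2,193.7).

```bash
cat >> h.py <<'E'
from scipy.spatial.transform import Rotation as Ro
def delta(X):
    s=manip.state(); q=s["tool_rot"]; R=Ro.from_quat([q[1],q[2],q[3],q[0]]).as_matrix()
    return np.round(1000*R.T@(np.array(X)-s["tool_pos"]),1)
E
python3 - <<'E'
from h import *
S=np.load("side0.npy",allow_pickle=True).item();T=np.load("top0.npy",allow_pickle=True).item()
print(tri(S,(256.9,141.5),T,(399.1,191.1)),onz(S,256.9,141.5,.148),onz(T,399.1,191.1,.148))
print(tri(S,(257.5,148.5),T,(395.2,193.7)),onz(T,395.2,193.7,.126))
print(delta([.597,-.262,.35]))
E
```

```text
(array([ 0.59737551, -0.26207419,  0.14794566]), np.float64(0.00026947758237030786)) [ 0.59727408 -0.26190308  0.148     ] [ 0.5974959  -0.26211058  0.148     ]
(array([ 0.59623563, -0.25843274,  0.12901761]), np.float64(0.0019684952651031606)) [ 0.59577126 -0.25877514  0.126     ]
[-650.  -676.  -104.7]
```

play_rows(
  commands=[
    [0,0,-35,0,0,0],
    [-10,-10,-35,0,0,0],
    [-25,-26,-35,0,0,0],
    [-27,-28,0,0,0,0],
    [-27,-28,0,0,0,0],
  ],
  hand=85,
)

```text
time: 0.52
tool_pos: [0.2572, 0.4795, 0.3471]
tool_rot: [0.001, 0.166, 0.986, 0.002]
contact_force: [0.8, -0.7, -0.1]
gripper_width: 0.994
grasp_force: 0.0
```

play_rows(
  commands=[
    [-27,-28,0,0,0,0],
    [-27,-28,0,0,0,0],
    [-27,-28,0,0,0,0],
    [-27,-28,0,0,0,0],
    [-27,-28,0,0,0,0],
  ],
)

```text
time: 0.93
tool_pos: [0.3382, 0.3014, 0.3438]
tool_rot: [-0.0, 0.166, 0.986, -0.0]
contact_force: [1.1, 0.5, 0.4]
gripper_width: 0.992
grasp_force: 0.0
```

play_rows(
  commands=[
    [-27,-28,0,0,0,0],
    [-27,-28,0,0,0,0],
    [-27,-28,0,0,0,0],
    [-27,-28,0,0,0,0],
    [-27,-28,0,0,0,0],
  ],
)

```text
time: 1.35
tool_pos: [0.4197, 0.1247, 0.344]
tool_rot: [0.0, 0.167, 0.986, 0.0]
contact_force: [0.4, 1.1, -0.5]
gripper_width: 0.993
grasp_force: 0.0
```

play_rows(
  commands=[
    [-27,-28,0,0,0,0],
    [-27,-28,0,0,0,0],
    [-27,-28,0,0,0,0],
    [-27,-28,0,0,0,0],
    [-27,-28,0,0,0,0],
  ],
)

```text
time: 1.77
tool_pos: [0.5013, -0.052, 0.3439]
tool_rot: [-0.0, 0.167, 0.986, 0.0]
contact_force: [0.3, -0.2, 0.6]
gripper_width: 0.991
grasp_force: 0.0
```

```bash
python3 -c "
from h import *
s=manip.state();print(s['time'],s['tool_pos'],s['tool_rot'],s['joint_pos'],s['contact_force'],delta([.5974,-.262,.25]))"
```

```text
1.7667 [ 0.50131136 -0.05198539  0.34385955] [-2.07077884e-04  1.66862889e-01  9.85980083e-01  1.00135939e-04] [-2.51176806e-01 -2.79283834e-01  1.75687134e+00  1.65745621e-04
  1.66443457e+00 -1.48666348e+00] [ 0.29121104 -0.15365551  0.63239114] [-159.9 -166.7   93.8]
```

play_rows(
  commands=[
    [-27,-28,0,0,0,0],
    [-27,-28,0,0,0,0],
    [-27,-28,0,0,0,0],
    [-27,-28,10,0,0,0],
    [-27,-28,20,0,0,0],
  ],
)

```text
time: 2.18
tool_pos: [0.5833, -0.2276, 0.3174]
tool_rot: [0.002, 0.167, 0.986, -0.001]
contact_force: [1.1, 0.2, 0.8]
gripper_width: 0.996
grasp_force: 0.0
```

play_rows(
  commands=[
    [-16,-18,20,0,0,0],
    [-5,-6,20,0,0,0],
    [0,0,20,0,0,0],
    [0,0,0,0,0,0],
    [0,0,0,0,0,0],
  ],
)

```text
time: 2.6
tool_pos: [0.5929, -0.2541, 0.2532]
tool_rot: [-0.002, 0.167, 0.986, 0.001]
contact_force: [0.1, 0.1, 0.2]
gripper_width: 0.994
grasp_force: 0.0
```

```bash
python3 -c "
from h import *
s=manip.state();print(s['time'],s['tool_pos'],delta([.5974,-.262,.112]))
f=imaging.grab_frame('side');save(f,'side1.png')
print(proj(f,[s['tool_pos'],[.5974,-.262,.148]]))"
```

```text
2.6 [ 0.59290138 -0.25407258  0.25319559] [ -7.4  -6.1 141.2]
[[257.60807647 105.15833235]
 [256.84261766 141.48599888]]
```

View pics/side1.png

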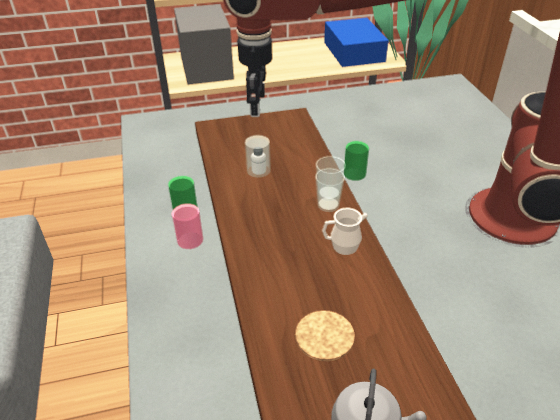

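The open gripper is right above the glass, with the tips at about (255,113) and the glass top at (257,142). Nothing stands near it. I correct the offset and descend.

play_rows(
  commands=[
    [-4,-3,20,0,0,0],
    [-3.5,-3,25,0,0,0],
    [0,0,20,0,0,0],
    [0,0,0,0,0,0],
    [0,0,0,0,0,0],
  ],
)

```text
time: 3.07
tool_pos: [0.599, -0.2622, 0.1911]
tool_rot: [0.0, 0.166, 0.986, 0.0]
contact_force: [0.3, -0.2, 0.3]
gripper_width: 0.995
grasp_force: 0.0
```

```bash
python3 -c "
from h import *
s=manip.state();print(s['time'],s['tool_pos'],delta([.5974,-.262,.112]))
f=imaging.grab_frame('top');save(f,'top1.png')
"
```

```text
3.0667 [ 0.59899453 -0.26218222  0.19107221] [ 1.6 -0.4 79.1]
```

play_rows(
  commands=[
    [1,0,20,0,0,0],
    [0,0,20,0,0,0],
    [0,0,20,0,0,0],
    [0,0,16,0,0,0],
    [0,0,0,0,0,0],
  ],
)

```text
time: 3.53
tool_pos: [0.5973, -0.2616, 0.1131]
tool_rot: [-0.001, 0.166, 0.986, 0.0]
contact_force: [-1.2, 0.3, -0.8]
gripper_width: 0.999
grasp_force: 0.0
```

play_rows(
  commands=[
    [0,0,0,0,0,0],
    [0,0,0,0,0,0],
    [0,0,0,0,0,0],
  ],
)

```text
time: 3.78
tool_pos: [0.5995, -0.2631, 0.1174]
tool_rot: [0.002, 0.167, 0.986, -0.001]
contact_force: [-0.5, -0.3, 0.7]
gripper_width: 0.994
grasp_force: 0.0
```

play_rows(
  commands=[
    [0,0,0,0,0,0],
    [0,0,0,0,0,0],
    [0,0,0,0,0,0],
    [0,0,0,0,0,0],
    [0,0,0,0,0,0],
  ],
  hand=64,
)

```text
time: 4.2
tool_pos: [0.5983, -0.263, 0.115]
tool_rot: [0.001, 0.167, 0.986, -0.001]
contact_force: [-0.2, -3.1, 2.9]
gripper_width: 0.749
grasp_force: 1.3
```

play_rows(
  commands=[
    [0,0,0,0,0,0],
    [0,0,0,0,0,0],
    [0,0,0,0,0,0],
    [0,0,0,0,0,0],
    [0,0,0,0,0,0],
  ],
  hand=52,
)

```text
time: 4.62
tool_pos: [0.5986, -0.2628, 0.1155]
tool_rot: [0.001, 0.167, 0.986, -0.0]
contact_force: [-0.0, -1.7, 4.7]
gripper_width: 0.721
grasp_force: 65.8
```

Gripped at about 61.6 mm. I lift straight up, gently at first.

play_rows(
  commands=[
    [0,0,-3,0,0,0],
    [0,0,-8,0,0,0],
    [0,0,-12,0,0,0],
    [0,0,-12,0,0,0],
    [0,0,-12,0,0,0],
  ],
)

```text
time: 5.03
tool_pos: [0.598, -0.2621, 0.1624]
tool_rot: [-0.0, 0.167, 0.986, 0.0]
contact_force: [0.3, 0.6, -1.7]
gripper_width: 0.719
grasp_force: 65.4
```

play_rows(
  commands=[
    [0,0,-15,0,0,0],
    [0,0,-15,0,0,0],
    [0,0,-15,0,0,0],
    [0,0,-10,0,0,0],
    [0,0,-8,0,0,0],
  ],
)

```text
time: 5.45
tool_pos: [0.5985, -0.2626, 0.2269]
tool_rot: [0.001, 0.167, 0.986, -0.0]
contact_force: [0.4, -0.0, -1.4]
gripper_width: 0.725
grasp_force: 65.5
```

play_rows(
  commands=[
    [0,0,-10,0,0,0],
    [0,0,-10,0,0,0],
    [0,0,0,0,0,0],
    [0,0,0,0,0,0],
  ],
)

```text
time: 5.78
tool_pos: [0.5982, -0.2625, 0.245]
tool_rot: [0.0, 0.167, 0.986, -0.0]
contact_force: [-0.3, 0.4, -2.6]
gripper_width: 0.723
grasp_force: 65.5
```

```bash
python3 -c "
from h import *
s=manip.state();print(s['time'],s['tool_pos'],s['contact_force'],s['gripper_width'],s['grasp_force'],delta([.584,.283,.25]))
f=imaging.grab_frame('side');g=imaging.grab_frame('top')
r=lambda i:cv2.resize(i,None,fx=3.5,fy=3.5,interpolation=2)
a=r(f['image'][20:190,205:315]);b=r(g['image'][120:290,345:455])
cv2.imwrite('pics/lift.png',np.hstack([a,b])[:,:,::-1]);np.save('t1.npy',g,allow_pickle=True);np.save('s1.npy',f,allow_pickle=True)"
```

```text
5.7833 [ 0.5982174  -0.26246228  0.24495499] [-0.33884953  0.40132317 -2.55885704] 0.7231642588137718 65.45994004234672 [192.6 510.5  -5.4]
```

View pics/lift.png

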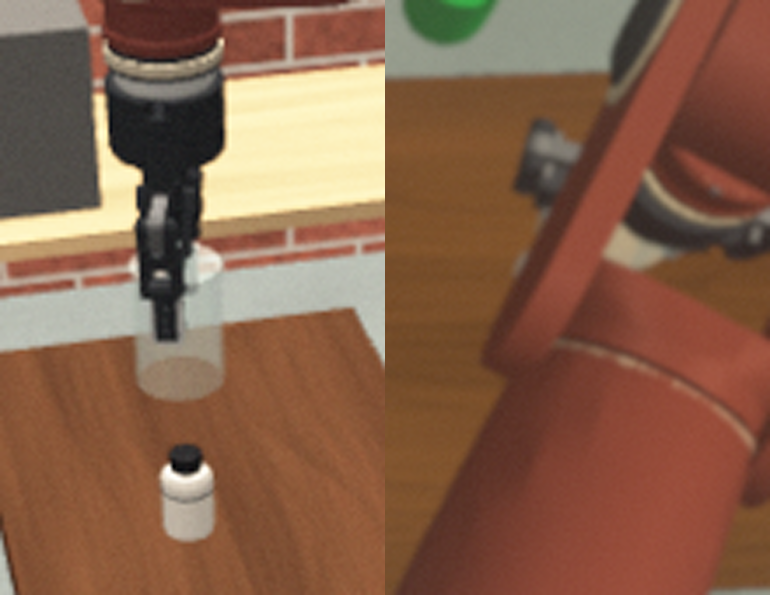

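The left half (side view) shows the glass held upright, with its mouth at about crop (180,380). The pot stands alone at (187,495) with its top at (186,455). In the top view the arm hides both. I carry the glass to the coaster.

play_rows(
  commands=[
    [4,10,-4,0,0,0],
    [8,20,-4,0,0,0],
    [12,30,0,0,0,0],
    [12,32,0,0,0,0],
    [12,32,0,0,0,0],
  ],
)

```text
time: 6.3
tool_pos: [0.5927, -0.1276, 0.2518]
tool_rot: [-0.001, 0.167, 0.986, 0.0]
contact_force: [0.8, 0.4, -2.5]
gripper_width: 0.717
grasp_force: 65.6
```

play_rows(
  commands=[
    [12,32,0,0,0,0],
    [12,32,0,0,0,0],
    [12,32,0,0,0,0],
    [12,32,0,0,0,0],
    [12,32,0,0,0,0],
  ],
)

```text
time: 6.72
tool_pos: [0.5883, 0.0438, 0.2518]
tool_rot: [-0.001, 0.166, 0.986, 0.0]
contact_force: [1.1, -0.5, -1.8]
gripper_width: 0.722
grasp_force: 65.6
```

play_rows(
  commands=[
    [12,32,0,0,0,0],
    [12,32,0,0,0,0],
    [12,32,0,0,0,0],
    [12,32,0,0,0,0],
    [12,32,0,0,0,0],
  ],
)

```text
time: 7.13
tool_pos: [0.584, 0.2145, 0.2518]
tool_rot: [-0.001, 0.166, 0.986, -0.0]
contact_force: [1.2, 0.2, -1.9]
gripper_width: 0.72
grasp_force: 65.6
```

play_rows(
  commands=[
    [12,32,0,0,0,0],
    [10,24,0,0,0,0],
    [4,10,0,0,0,0],
    [0,0,0,0,0,0],
    [0,0,0,0,0,0],
  ],
)

```text
time: 7.55
tool_pos: [0.5818, 0.2831, 0.2517]
tool_rot: [-0.0, 0.166, 0.986, -0.001]
contact_force: [-0.1, 0.6, -1.4]
gripper_width: 0.714
grasp_force: 65.7
```

```bash
python3 -c "
from h import *
s=manip.state();print(s['time'],s['tool_pos'],s['grasp_force'],delta([.584,.283,.1235]))
S=np.load('side0.npy',allow_pickle=True).item()
s1=np.load('s1.npy',allow_pickle=True).item()
# pot top (no glass) and glass mouth seen at lift
u=205+186/3.5-.5;v=20+451/3.5-.5;print('pot',onz(s1,u,v,.126),'base',onz(s1,205+188/3.5-.5,20+529/3.5-.5,.06))
print('mouth',onz(s1,205+180/3.5-.5,20+378/3.5-.5,.19))
"
```

```text
7.55 [0.58179336 0.28313426 0.25174194] 65.6821820139885 [ -2.2   0.8 128.2]
pot [ 0.59581676 -0.26406364  0.126     ] base [ 0.59775816 -0.25996668  0.06      ]
mouth [ 0.59848428 -0.25943855  0.19      ]
```

play_rows(
  commands=[
    [-2,0,15,0,0,0],
    [0,0,25,0,0,0],
    [0,0,30,0,0,0],
    [0,0,25,0,0,0],
    [0,0,12,0,0,0],
  ],
)

```text
time: 7.97
tool_pos: [0.5819, 0.2797, 0.1395]
tool_rot: [-0.003, 0.168, 0.986, -0.002]
contact_force: [-0.3, -0.2, -2.1]
gripper_width: 0.72
grasp_force: 65.7
```

play_rows(
  commands=[
    [0,0,6,0,0,0],
    [0,0,3,0,0,0],
    [0,0,2,0,0,0],
    [0,0,0,0,0,0],
    [0,0,0,0,0,0],
  ],
)

```text
time: 8.38
tool_pos: [0.5853, 0.2828, 0.1362]
tool_rot: [0.001, 0.167, 0.986, 0.001]
contact_force: [-1.2, 0.4, -1.8]
gripper_width: 0.719
grasp_force: 65.7
```

```bash
python3 -c "
from h import *
s=manip.state();print(s['time'],s['tool_pos'],s['contact_force'])
f=imaging.grab_frame('side')
cv2.imwrite('pics/place.png',cv2.resize(f['image'][260:380,255:395],None,fx=5,fy=5,interpolation=2)[:,:,::-1])
print(proj(f,[[.584,.283,.068]]))"
```

```text
8.3833 [0.58528431 0.28275394 0.13618712] [-1.1803827   0.36561497 -1.84923912]
[[324.45551026 334.00502196]]
```

View pics/place.png

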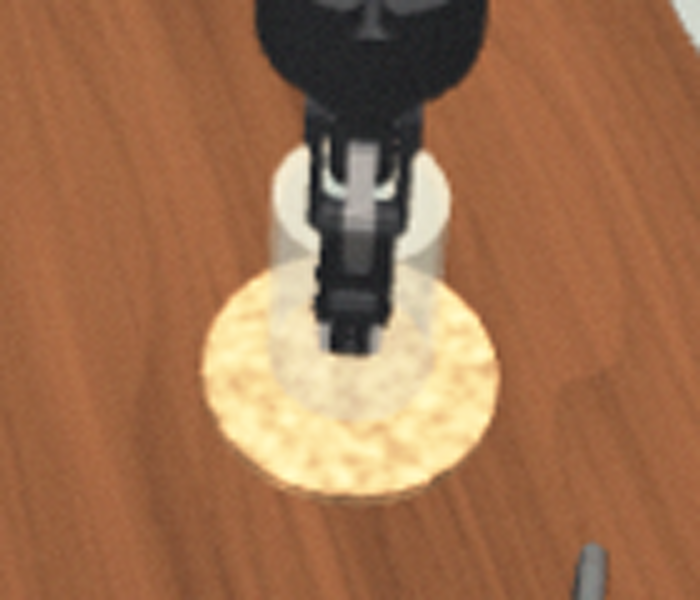

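The glass is above the coaster and well centred: its mouth is around crop (353,350) while still about 12 mm up, and the coaster centre is at (350,372). I lower slowly until it touches.

play_rows(
  commands=[
    [0,0,4,0,0,0],
    [0,0,4,0,0,0],
    [0,0,2,0,0,0],
    [0,0,0,0,0,0],
    [0,0,0,0,0,0],
  ],
)

```text
time: 8.85
tool_pos: [0.5841, 0.2825, 0.124]
tool_rot: [-0.0, 0.167, 0.986, -0.0]
contact_force: [0.5, -0.2, -0.9]
gripper_width: 0.719
grasp_force: 65.9
```

play_rows(
  commands=[
    [0,0,1,0,0,0],
    [0,0,0,0,0,0],
    [0,0,0,0,0,0],
  ],
)

```text
time: 9.1
tool_pos: [0.5843, 0.2825, 0.1235]
tool_rot: [0.0, 0.167, 0.986, 0.0]
contact_force: [-0.9, -0.9, -0.5]
gripper_width: 0.72
grasp_force: 65.9
```

play_rows(
  commands=[
    [0,0,1,0,0,0],
    [0,0,0,0,0,0],
    [0,0,0,0,0,0],
  ],
)

```text
time: 9.35
tool_pos: [0.5844, 0.2826, 0.1235]
tool_rot: [0.0, 0.167, 0.986, 0.0]
contact_force: [-3.0, -1.2, 5.9]
gripper_width: 0.719
grasp_force: 66.4
```

Contact: the upward force is 5.9 N. I release, opening gradually.

play_rows(
  commands=[
    [0,0,0,0,0,0],
    [0,0,0,0,0,0],
    [0,0,0,0,0,0],
    [0,0,0,0,0,0],
  ],
  hand=66,
)

```text
time: 9.68
tool_pos: [0.5842, 0.2825, 0.122]
tool_rot: [-0.0, 0.167, 0.986, -0.0]
contact_force: [-0.8, -0.4, 0.4]
gripper_width: 0.767
grasp_force: 0.0
```

play_rows(
  commands=[
    [0,0,0,0,0,0],
    [0,0,0,0,0,0],
    [0,0,0,0,0,0],
    [0,0,0,0,0,0],
    [0,0,0,0,0,0],
  ],
  hand=85,
)

```text
time: 10.1
tool_pos: [0.5842, 0.2825, 0.1223]
tool_rot: [0.0, 0.167, 0.986, 0.0]
contact_force: [-0.7, -0.4, -0.2]
gripper_width: 0.99
grasp_force: 0.0
```

play_rows(
  commands=[
    [0,0,-8,0,0,0],
    [0,0,-15,0,0,0],
    [0,0,-25,0,0,0],
    [0,0,-30,0,0,0],
    [0,0,-35,0,0,0],
  ],
)

```text
time: 10.52
tool_pos: [0.5835, 0.2822, 0.2364]
tool_rot: [-0.001, 0.167, 0.986, -0.0]
contact_force: [0.9, 0.0, 0.2]
gripper_width: 0.994
grasp_force: 0.0
```

play_rows(
  commands=[
    [0,0,-20,0,0,0],
    [-8,-20,0,0,0,0],
    [-12,-30,0,0,0,0],
    [-12,-32,0,0,0,0],
    [-12,-32,0,0,0,0],
  ],
  hand=0,
)

```text
time: 10.93
tool_pos: [0.5885, 0.1595, 0.2576]
tool_rot: [0.001, 0.166, 0.986, 0.0]
contact_force: [0.1, 0.7, 0.4]
gripper_width: 0.291
grasp_force: 0.0
```

```bash
python3 -c "
from h import *
S=np.load('side0.npy',allow_pickle=True).item()
T=np.load('top0.npy',allow_pickle=True).item()
f=imaging.grab_frame('side');g=imaging.grab_frame('top');np.save('s2.npy',f,allow_pickle=True);np.save('t2.npy',g,allow_pickle=True)
r=lambda i:cv2.resize(i,None,fx=5,fy=5,interpolation=2)
a=np.vstack([r(f['image'][125:185,228:308]),r(g['image'][163:223,366:446])])
b=np.hstack([a,cv2.resize(f['image'][260:380,265:385],None,fx=3.3,fy=5,interpolation=2)])
print(b.shape)
cv2.imwrite('pics/check.png',b[:,:,::-1])
print(manip.state()['tool_pos'],delta([.596,-.262,.26]))"
```

```text
(600, 796, 3)
[0.58895112 0.15656488 0.2574331 ] [-146.1 -392.3   -2.1]
```

View pics/check.png

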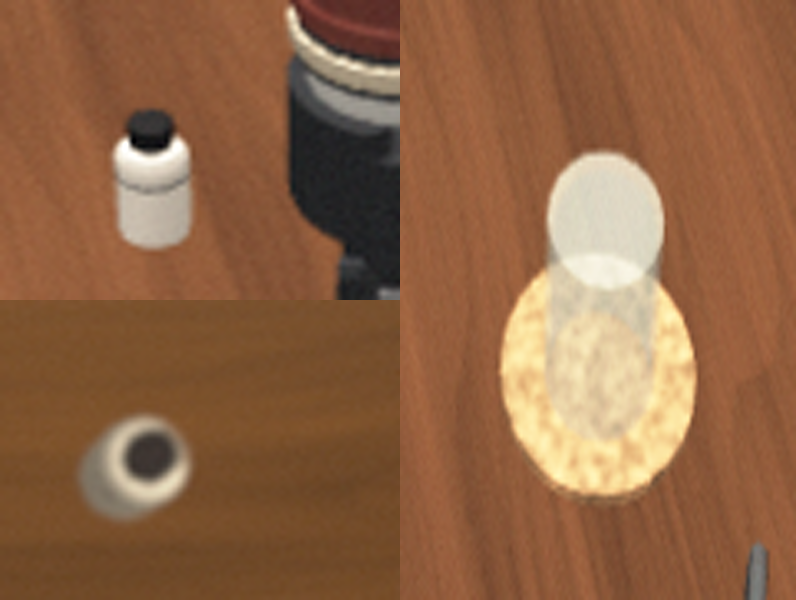

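The glass stands upright, mouth down, near the coaster's middle, with its mouth at crop (600,375). The pot stands where it was, with its black top at side about (257.8,148.8) and top about (395.4,193.6).

```bash
python3 -c "
from h import *
f=np.load('s2.npy',allow_pickle=True).item();g=np.load('t2.npy',allow_pickle=True).item()
def cap(f,b):
    x0,y0,x1,y1=b;m=(f['image'][y0:y1,x0:x1].max(2)<75).astype('uint8')
    n,l,s,c=cv2.connectedComponentsWithStats(m);i=1+s[1:,4].argmax();return c[i]+[x0,y0],s[i]
print(cap(f,(245,140,270,160)),cap(g,(383,180,408,206)))
p,q=(257.8,148.8),cap(g,(383,180,408,206))[0]
print(tri(f,p,g,q),onz(f,*p,.126),onz(g,*q,.126),manip.nose_length)"
```

```text
(array([257.63934426, 150.60655738]), array([ 8,  7, 10,  8, 61], dtype=int32)) (array([395.48076923, 193.71153846]), array([ 9, 10,  8,  8, 52], dtype=int32))
(array([ 0.59589429, -0.25913206,  0.12775179]), np.float64(0.0009258595791254516)) [ 0.59583355 -0.26201342  0.126     ] [ 0.5957288  -0.25937078  0.126     ] 0.014
```

play_rows(
  commands=[
    [-12,-32,0,0,0,0],
    [-12,-32,0,0,0,0],
    [-12,-32,0,0,0,0],
    [-12,-32,0,0,0,0],
    [-12,-32,0,0,0,0],
  ],
)

```text
time: 11.45
tool_pos: [0.5927, -0.0112, 0.2571]
tool_rot: [0.001, 0.166, 0.986, 0.0]
contact_force: [1.2, 0.1, 0.4]
gripper_width: -0.001
grasp_force: 0.0
```

play_rows(
  commands=[
    [-12,-32,0,0,0,0],
    [-12,-32,0,0,0,0],
    [-12,-32,0,0,0,0],
    [-12,-32,0,0,0,0],
    [-12,-32,0,0,0,0],
  ],
)

```text
time: 11.87
tool_pos: [0.597, -0.1824, 0.2571]
tool_rot: [0.001, 0.166, 0.986, -0.0]
contact_force: [0.2, 0.1, -0.7]
gripper_width: -0.003
grasp_force: 0.0
```

play_rows(
  commands=[
    [-12,-32,0,0,0,0],
    [-10,-26,0,0,0,0],
    [-3,-10,0,0,0,0],
    [0,0,0,0,0,0],
    [0,0,0,0,0,0],
  ],
)

```text
time: 12.28
tool_pos: [0.5981, -0.2532, 0.256]
tool_rot: [0.0, 0.167, 0.986, 0.0]
contact_force: [-0.8, -0.1, 0.2]
gripper_width: 0.001
grasp_force: 0.0
```

```bash
python3 -c "
from h import *
s=manip.state();print(s['time'],s['tool_pos'],s['gripper_width'],delta([.596,-.26,.140]))"
```

```text
12.2833 [ 0.59810663 -0.25315394  0.25604415] 0.0012922247717182724 [ -0.2  -7.3 116. ]
```

Target is (0.596, -0.260). I correct by -7 in tool y and descend to just above the top.

play_rows(
  commands=[
    [0,-4,20,0,0,0],
    [0,-3,30,0,0,0],
    [0,0,30,0,0,0],
    [0,0,20,0,0,0],
    [0,0,8,0,0,0],
  ],
)

```text
time: 12.7
tool_pos: [0.5939, -0.257, 0.1432]
tool_rot: [-0.003, 0.166, 0.986, 0.001]
contact_force: [-0.4, 0.0, -1.0]
gripper_width: -0.004
grasp_force: 0.0
```

play_rows(
  commands=[
    [0,0,0,0,0,0],
    [0,0,0,0,0,0],
    [0,0,0,0,0,0],
  ],
)

```text
time: 12.95
tool_pos: [0.5969, -0.2603, 0.1499]
tool_rot: [0.002, 0.166, 0.986, -0.001]
contact_force: [-0.3, 0.8, -0.2]
gripper_width: 0.0
grasp_force: 0.0
```

```bash
python3 -c "
from h import *
s=manip.state();print(s['time'],s['tool_pos'],s['contact_force'],delta([.596,-.26,.140]))
f=imaging.grab_frame('side');cv2.imwrite('pics/press.png',cv2.resize(f['image'][115:185,222:292],None,fx=7,fy=7,interpolation=2)[:,:,::-1])"
```

```text
12.95 [ 0.59686461 -0.26025824  0.14992346] [-0.29864857  0.84212748 -0.22501079] [ 0.9 -0.   9.9]
```

View pics/press.png

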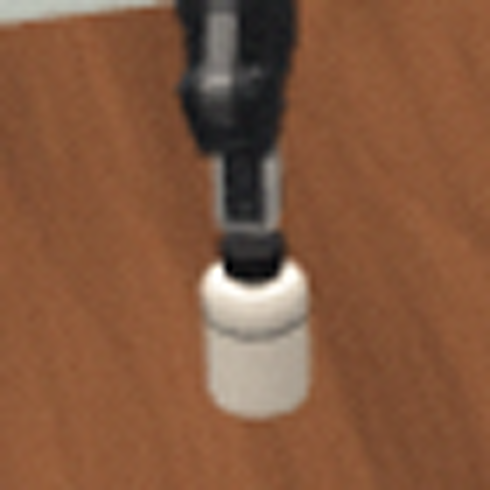

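The shut fingertips, at crop (246,225), stand right over the black top at (252,245). I press in small steps.

play_rows(
  commands=[
    [1,0,4,0,0,0],
    [0,0,3,0,0,0],
    [0,0,2,0,0,0],
    [0,0,0,0,0,0],
    [0,0,0,0,0,0],
  ],
)

```text
time: 13.42
tool_pos: [0.5949, -0.2602, 0.1389]
tool_rot: [0.0, 0.167, 0.986, -0.0]
contact_force: [-0.2, 0.3, 2.0]
gripper_width: 0.0
grasp_force: 1.2
```

play_rows(
  commands=[
    [0,0,2,0,0,0],
    [0,0,2,0,0,0],
    [0,0,0,0,0,0],
    [0,0,0,0,0,0],
    [0,0,0,0,0,0],
  ],
)

```text
time: 13.83
tool_pos: [0.5949, -0.2602, 0.1348]
tool_rot: [0.0, 0.167, 0.986, -0.0]
contact_force: [0.6, 1.0, 4.6]
gripper_width: -0.002
grasp_force: 2.3
```

play_rows(
  commands=[
    [0,0,1.5,0,0,0],
    [0,0,1,0,0,0],
    [0,0,0,0,0,0],
    [0,0,0,0,0,0],
    [0,0,0,0,0,0],
  ],
)

```text
time: 14.25
tool_pos: [0.5951, -0.2603, 0.134]
tool_rot: [0.001, 0.167, 0.986, -0.0]
contact_force: [-2.5, 0.4, 10.7]
gripper_width: 0.003
grasp_force: 5.5
```

It bottoms out: 10.7 N, and z stays at 0.134. I nudge slightly more to be sure, then release and retreat.

play_rows(
  commands=[
    [0,0,0.5,0,0,0],
    [0,0,0,0,0,0],
    [0,0,0,0,0,0],
  ],
)

```text
time: 14.5
tool_pos: [0.5952, -0.2604, 0.134]
tool_rot: [0.001, 0.167, 0.986, -0.0]
contact_force: [-3.7, 2.1, 13.5]
gripper_width: 0.0
grasp_force: 6.3
```

play_rows(
  commands=[
    [0,0,-3,0,0,0],
    [0,0,-4,0,0,0],
    [0,0,-8,0,0,0],
    [0,0,-20,0,0,0],
    [0,0,-30,0,0,0],
  ],
)

```text
time: 14.92
tool_pos: [0.5919, -0.2586, 0.1919]
tool_rot: [-0.005, 0.167, 0.986, 0.002]
contact_force: [0.2, -0.7, -0.6]
gripper_width: -0.003
grasp_force: 0.0
```

play_rows(
  commands=[
    [0,0,-30,0,0,0],
    [0,0,-30,0,0,0],
    [10,30,0,0,0,0],
    [12,32,0,0,0,0],
    [12,32,0,0,0,0],
  ],
)

```text
time: 15.33
tool_pos: [0.5928, -0.1594, 0.2562]
tool_rot: [-0.0, 0.167, 0.986, 0.0]
contact_force: [1.4, -0.2, -0.9]
gripper_width: -0.002
grasp_force: 0.0
```

play_rows(
  commands=[
    [12,32,0,0,0,0],
    [6,16,0,0,0,0],
    [0,0,0,0,0,0],
    [0,0,0,0,0,0],
    [0,0,0,0,0,0],
  ],
)

```text
time: 15.75
tool_pos: [0.5917, -0.1094, 0.2557]
tool_rot: [-0.001, 0.167, 0.986, -0.0]
contact_force: [-0.2, -0.2, -0.2]
gripper_width: 0.003
grasp_force: 0.0
```

```bash
python3 -c "
from h import *
f=imaging.grab_frame('side');g=imaging.grab_frame('top')
a=cv2.resize(f['image'][125:185,228:288],None,fx=6,fy=6,interpolation=2)
b=cv2.resize(g['image'][163:223,366:426],None,fx=6,fy=6,interpolation=2)
c=cv2.resize(f['image'],(360,270));e=cv2.resize(g['image'],(360,270))[:230]
cv2.imwrite('pics/end.png',np.vstack([np.hstack([a,b]),np.hstack([c[40:],e])])[:,:,::-1])"
```

```text
(no output)
```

View pics/end.png

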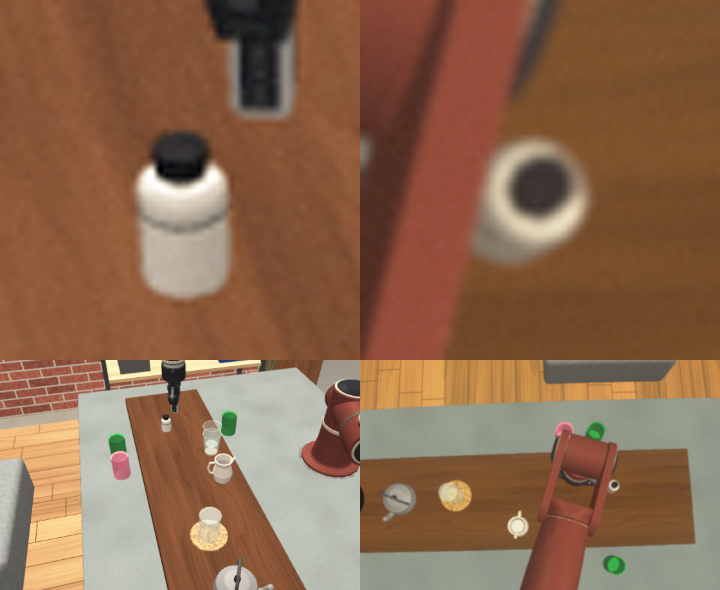

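The pot stands upright at its place with its top back up (crop (180,150)). The glass stands on the coaster (210,525), the other objects are undisturbed, and the gripper is clear.

```bash
python3 -c "
from plant import manip
print(manip.job_done())"
```

```text
the job is handed in; nothing more can be done
None
```

The glass stands mouth down on the coaster, the pot's top was pressed fully down and has sprung back up, the pot stands upright where it was, and the job was handed in at about 16 s on the robot's clock (verdict not shown).

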